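# Lock a belt pulley on its spindle with an R-clip

### The arm

A 6-joint arm with a two-finger parallel gripper is mounted at the origin on a cart in front of the work surface, level with it; the furniture and walls round the work are solid. World frame = base frame: x ahead of the robot, y to its left, z up, the work surface at z = 0. Lengths are in m, angles in degrees, forces in N, time in s.
With the tool pointing down it reaches from about 0.425 to 0.925 m from the base axis. Payload 12.5 kg.
Tool frame: the origin (TCP) lies on the centre line of the jaws, within the pads' length; the fingertips stand 14 mm ahead of it and the grasp point (between the pads) lies 5 mm behind it (bot.nose_length is the distance from the TCP to the fingertips, in m); z points along the fingers, y is the line along which they close (so a half turn about z gives the same grasp; the last joint's range is limited). The gripper opens to 85 mm and grips with 20 to 120 N. Pads are 22 mm wide; open, the fingers measure 114 mm over their backs; the gripper's body (76 mm by 85 mm) begins 54 mm behind the grasp point. The pads swing forward as they close: fully open they stand 13 mm farther back than shut.
Start: joints at [67.46, 28.126, 89.318, -0, 62.55, -6.05], TCP at [0.177, 0.599, 0.245] pointing down, gripper open.
Joint ranges: [-177.58, 177.58], [-47.91, 125.51], [2.72, 160], [-65.01, 245.01], [3.68, 167.84], [-153.87, 153.87]. Speed limits (degrees/s): [127.2, 127.2, 159.86, 180, 180, 180].

### API

Orientations are given as [roll, pitch, yaw] about the fixed x, y, z axes, in that order (R = Rz(yaw) Ry(pitch) Rx(roll)).
In Python, from workcell import bot gives the robot as it stands.
- The arm moves only by the shell command python3 -m creep 'ROWS' [FORCE]. ROWS is JSON, a list of rows, each an object of numbers: "x", "y", "z": the shift along the tool's x, y, z in mm; "ax", "ay", "az": the turn, a rotation vector about the tool's x, y, z in degrees; "claw": the opening, from 0 (shut) to 1 (fully open). In form: [{"x": .., "y": .., "z": .., "ax": .., "ay": .., "az": .., "claw": ..}, ...]. A call has 1 to 8 rows; each row is the pose to reach, as a shift and turn from the pose commanded when the call began, along the tool's axes at that moment; what a row does not reach only later rows make up. A row lasts 1/10 s, in which the tool goes at most 50 mm and 8.59 degrees, less where a joint would pass 70% of its speed; a pose out of reach is approached as far as the arm can. A call with a gripper value outside its range is refused whole. The fingers move at their own pace and stop on an object; FORCE is the grip in N (left out, the last holds). Time passes only in rows, so rows that repeat a pose let the fingers close. It gives the time, the measured TCP pose, the force, the opening and the grip force at its end, in the units of the state.
- bot.observe(): the state, without advancing time (a new reading comes with each control period).
- bot.grab_frame(name): name is "side" or "top" or "wrist"; returns the picture (420x560x3 uint8, blue, green, red); there is no depth.
- bot.camera_info(name): a dict with "fx", "fy", "cx", "cy" (pixels), "k1" (the pictures are not rectified: a ray, as slopes to the right and down, at radius r is drawn at 1 + k1 r^2 times it, then the intrinsics apply), "T" (4x4, takes a point from camera to world coordinates). Camera axes: x right, y down, z forward; pixel columns grow to the right and rows downward; lengths in m; the calibration is good to about 2 mm. A picture is of the moment at which its call begins: read the wrist's pose just before it. camera_info takes no time and is no camera call; for the wrist camera it gives the pose at the moment of the call.
- bot.hand_in(): hands the job in; it is judged then, once.
The state is a dict: "time": time; "qpos": joint angles; "qd": joint speeds; "joint_torque": joint torques, N m; "tcp_pos": TCP position; "eef_rot": TCP orientation; "contact_force": force on the tool from outside, world axes, zero at the start; "torque": the same for the moment, N m; "gripper_width": opening from 0.0 (shut) to 1.0 (fully open); "gripper_force": force on a finger pad.
Only numpy, scipy, OpenCV 4.12 (cv2) and the standard library are available. Lean on these libraries where they do the work, as an engineer would, in place of code of your own. Each camera call takes 0.05 s, during which the arm holds its last target. There are 200 camera calls.

### The job

Press the raised pulley fully down on its spindle, then start the R-clip's straight leg in the cross-hole above it, let go of the clip, and push it home with closed fingers until its bent leg has ridden over the spindle and snapped round it, like the clip on the finished spindle beside it. The clip may enter from whichever end of the hole is free. Leave the glue stick and the gear beside it and the lattice cube by the clip where they are.

Things in the scene. Friction and masses are not known exactly. Their poses are not given: they have to be found in the camera images.
- jig: Bench jig, fixed: aluminium plate 12 mm thick (x -42 to 148, y -43 to 43 mm) with two upright 24 mm steel spindles, tops 99 mm above the bench, each with a grey belt pulley. Origin on the bench under the spindle to be locked; the finished one (pulley down, clip in) stands at x = 105 mm, its clip reaching from y = -58 to 39 mm. z is up. The cross-holes run along y, open at both ends.
- bore (a point): Centre of the empty cross-hole, on the spindle's axis, 75 mm above the bench; axes are the jig's. The hole runs along y, 9 mm wide, 8 mm high and 24 mm long, its mouths chamfered by about 2 mm. Beware the fixed 3D printer right of the jig: it fills x > 0.42, y < 0.18 m, its gantry 0.33 to 0.39 m high at x > 0.6 m; pass round its front.
- hub (a joint): How far the pulley has been pressed down, m: 0 = fully raised (hides the cross-hole), 0.020 = fully down on its seat (hole free). It starts between 0 and 0.006. Friction holds it; it takes about 6 N to move and cannot be tipped.
- hub_top (a point): Centre of the pulley's flat top flange, on the spindle's axis. The pulley is 60 mm across and 38 mm high; its top is 90.5 mm above the bench when raised, 70.5 mm when down (0.5 mm below the hole's lower edge), so that the spindle stands 8.5 to 28.5 mm above it.
- clip: Loose R-clip of 6 mm steel wire, 60 g, lying flat; origin under clip_seat at its underside, x along the straight leg to its tip (x = 39 mm), z up. Head: a stiff U, x = -58 to -33 mm, 24 mm wide (y = -3 to 21 mm). The sprung bent leg on the +y side has a bow round the seat (out to y = 19 mm), a throat at x = 14 mm and a flared end at x = 28, y = 20 mm. Started and let go, it droops onto the pulley.
- clip_seat (a point): Point on the axis of the straight leg, 3 mm above the underside, that lies on the spindle's axis when the clip is home.
- clip_tip (a point): Tip of the straight leg, 39 mm ahead of clip_seat along the clip's x; round ended.
- clip_head (a point): Middle of the clip's U-shaped head, the place to grip it across its 24 mm (along the clip's y): at x = -44, y = 9 mm in the clip's frame, 3 mm above the underside. The back of the head is 14 mm behind it.
- bent_leg (a joint): How far the bent leg is sprung away from the straight leg, rad: 0 at rest, about 0.13 while a throat passes over the spindle. The flare first meets the spindle when clip_seat is about 27 mm short of the bore; from there pushing takes roughly 5 to 15 N until it snaps home.
- glue_stick: Glue stick standing upright, 29 mm across, 96 mm high, origin under its centre; it stands in front of one end of the hole, 78 to 87 mm from the spindle, and bars that end.
- gear_grey: Small grey printed gear lying flat, 40 mm across, 13 mm high, origin under its centre; it lies by the other end of the hole, low enough to pass over.
- lattice_cube: Printed lattice cube, 37 mm, origin under its centre; it stands beside the clip's straight leg.
Mind the look-alikes: they are no part of the job. Of the things that look like the clip, take the one that is nearest to the robot's base at the start.

How it is judged:
By the outcome, as a careful person would: the job done as asked, in the order asked, and still so for the second after the job is handed in, with the robot touching nothing.
It also fails if it takes over 66 s, if anything falls off the work surface, if the arm or the gripper's body presses on something with over 40 N, if the wrist force passes 120 N, or if a joint passes its speed limit or range.

## Working session

There is one attempt and no reset: what is moved stays moved. The work goes in short steps, Python scripts to look and compute and a shell command to move; the robot and the scene stay as the last step left them, time stands still between calls to the robot, and variables do not carry over. Pictures are saved under pics/ and viewed, at most 10 in all, crops included, and the job is handed in when it is done.

```bash
ls; mkdir -p pics; cat > h.py <<'E'
from workcell import bot
import numpy as np, cv2
from scipy.spatial.transform import Rotation as R
def ray(ci,u,v):
    K=np.array([[ci['fx'],0,ci['cx']],[0,ci['fy'],ci['cy']],[0,0,1]],float)
    p=cv2.undistortPoints(np.array([[[u,v]]],float),K,np.array([ci['k1'],0,0,0.]))[0,0]
    T=np.array(ci['T']); return T[:3,3],T[:3,:3]@np.array([p[0],p[1],1])
def onz(ci,u,v,z):
    o,d=ray(ci,u,v); return o+d*(z-o[2])/d[2]
def proj(ci,P):
    T=np.array(ci['T']);p=T[:3,:3].T@(np.array(P)-T[:3,3]);s=p[:2]/p[2]
    s=s*(1+ci['k1']*(s@s)); return np.array([ci['fx']*s[0]+ci['cx'],ci['fy']*s[1]+ci['cy']])
def rot(): return R.from_euler('xyz',bot.observe()['eef_rot'],degrees=True).as_matrix()
E
python3 - <<'E'
from h import *
print(bot.observe())
for n in ['top','side','wrist']:
    ci=bot.camera_info(n); print(n,ci); cv2.imwrite(f'pics/{n}0.png',bot.grab_frame(n))
E
```

```text
pics
{'time': 0.0, 'qpos': array([ 6.74602309e+01,  2.81641362e+01,  8.93503021e+01, -1.98883997e-03,
        6.25503983e+01, -6.05158286e+00]), 'qd': array([ 0.04090528, -0.02906723,  0.10315777,  0.01360376, -0.03267993,
        0.01399972]), 'joint_torque': array([-4.63539720e-03, -6.18444371e+01, -2.61596435e+01, -2.74008753e-04,
        4.09175307e-03, -3.60116417e-06]), 'tcp_pos': array([0.1772998 , 0.59909823, 0.2447268 ]), 'eef_rot': array([-1.79935339e+02, -5.08125742e-03,  1.63512729e+02]), 'contact_force': array([0.38240731, 0.19656024, 0.49925981]), 'torque': array([ 0.01708513,  0.04860695, -0.02519034]), 'gripper_force': 0.0, 'gripper_width': 0.9982288050990761}
top {'fx': 509.39277906364146, 'fy': 509.39277906364146, 'cx': 277.22029049709937, 'cy': 211.24262541555692, 'k1': 0.00013064647550095257, 'T': array([[ 0.02073136, -0.98841856,  0.15032949,  0.47852562],
       [-0.99973307, -0.02202829, -0.00696705,  0.35432419],
       [ 0.01019787, -0.15014493, -0.9886114 ,  0.93474535],
       [ 0.        ,  0.        ,  0.        ,  1.        ]])}
side {'fx': 512.6533005172607, 'fy': 512.6533005172607, 'cx': 285.48545421326025, 'cy': 205.63573860854157, 'k1': 0.003791519410154007, 'T': array([[ 0.96494168, -0.14422681,  0.2192856 ,  0.35016884],
       [-0.26142093, -0.60256247,  0.75404083, -0.46556449],
       [ 0.02338037, -0.78493127, -0.61914155,  0.75956819],
       [ 0.        ,  0.        ,  0.        ,  1.        ]])}
wrist {'fx': 304.6058068763384, 'fy': 304.6058068763384, 'cx': 284.35898076480515, 'cy': 210.11405609943327, 'k1': -0.04312451641987124, 'T': array([[ 2.83842796e-01,  9.25128136e-01,  2.52133298e-01,
         1.12755473e-01],
       [ 9.58870556e-01, -2.73655998e-01, -7.53634568e-02,
         6.18443770e-01],
       [-7.23065111e-04,  2.63154570e-01, -9.64753414e-01,
         3.73021792e-01],
       [ 0.00000000e+00,  0.00000000e+00,  0.00000000e+00,
         1.00000000e+00]])}
```

View pics/top0.png

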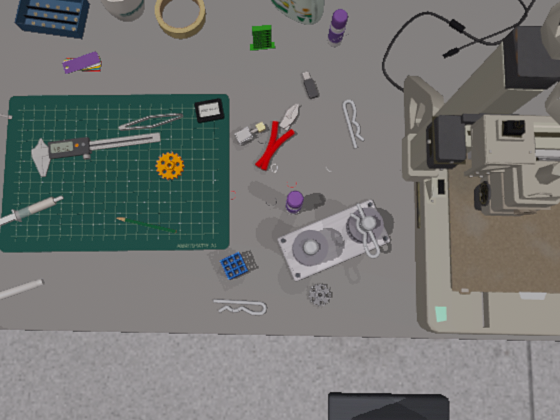

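View pics/side0.png

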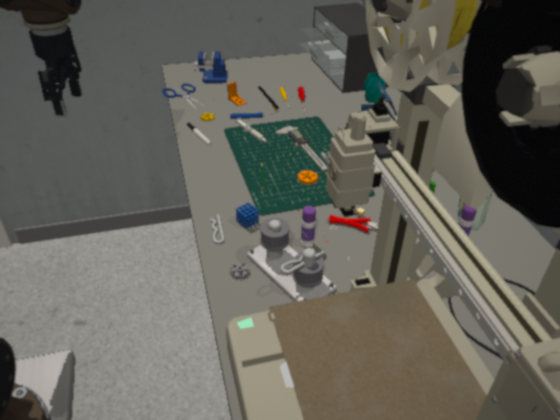

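```bash
python3 - <<'E'
from h import *
im=cv2.imread('pics/top0.png'); ci=bot.camera_info('top')
a=cv2.resize(im[282:330,200:280],None,fx=7,fy=7,interpolation=cv2.INTER_CUBIC)
b=cv2.resize(im[180:310,215:400],None,fx=3.02,fy=3.02,interpolation=cv2.INTER_CUBIC)[:, :560]
w=max(a.shape[1],b.shape[1])
c=np.vstack([cv2.copyMakeBorder(i,0,0,0,w-i.shape[1],0) for i in (a,b)])
c=cv2.resize(c,None,fx=.8,fy=.8);print(c.shape)
cv2.imwrite('pics/crop0.png',c)
for n,u,v,z in [('clipA',240,306,.003),('clipB',352,122,.003),('sp1',311,248,.099),('sp2',366,228,.08),('glue',295,198,.096),('gear',320,294,.013),('cube',234,266,.037)]:
    print(n,onz(ci,u,v,z).round(3))
E
```

```text
(583, 448, 3)
clipA [0.446 0.411 0.003]
clipB [0.795 0.209 0.003]
sp1 [0.546 0.292 0.099]
sp2 [0.583 0.198 0.08 ]
glue [0.629 0.319 0.096]
gear [0.471 0.268 0.013]
cube [0.516 0.422 0.037]
```

View pics/crop0.png

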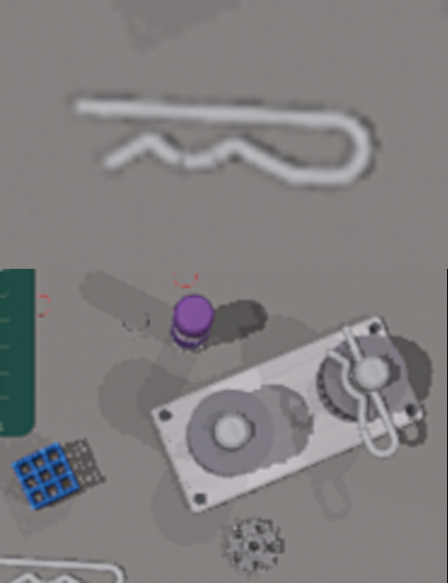

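Candidates: clip at (240,306) near the front edge, loose clip at (352,122), fitted clip at (366,230). I choose the one at (240,306), r≈0.6 m: the crop shows its straight leg on the far side with the tip at left, and the bent leg on the near side. The glue stick bars the far end of the hole, so the near (-y) end is free.

```bash
cat >> h.py <<'E'
def goto(p,yaw,pitchroll=(180,0)):
    s=bot.observe(); M=rot(); T=R.from_euler('xyz',[pitchroll[0],pitchroll[1],yaw],degrees=True).as_matrix()
    d=M.T@(np.array(p)-s['tcp_pos'])*1000; w=R.from_matrix(M.T@T).as_rotvec(degrees=True)
    print('at',s['tcp_pos'].round(4),s['eef_rot'].round(2),'xyz',d.round(1),'rot',w.round(2))
E
python3 -c "
from h import *
goto([.48,.31,.245],111.5)"
```

```text
at [0.1773 0.5992 0.2448] [-179.95   -0.    163.51] xyz [-372.3 -191.4   -0. ] rot [-5.000e-02  2.000e-02  5.201e+01]
```

```bash
python3 -m creep '[{"x":-45,"y":-23,"az":6.5},{"x":-90,"y":-46,"az":13},{"x":-135,"y":-69,"az":19.5},{"x":-180,"y":-92,"az":26},{"x":-225,"y":-115,"az":32.5},{"x":-270,"y":-138,"az":39},{"x":-315,"y":-161,"az":45.5},{"x":-372,"y":-191,"az":52,"claw":0.42}]'; python3 -c "
from h import *
goto([.48,.31,.245],111.5)"
```

```text
at [0.1773 0.5992 0.2448] [-179.95   -0.    163.51] xyz [-372.3 -191.4   -0. ] rot [-5.000e-02  2.000e-02  5.201e+01]invalid input
```

```bash
python3 -m creep '[{"x":-45,"y":-23,"z":0,"ax":0,"ay":0,"az":6.5,"claw":0.42},{"x":-90,"y":-46,"z":0,"ax":0,"ay":0,"az":13,"claw":0.42},{"x":-135,"y":-69,"z":0,"ax":0,"ay":0,"az":19.5,"claw":0.42},{"x":-180,"y":-92,"z":0,"ax":0,"ay":0,"az":26,"claw":0.42},{"x":-225,"y":-115,"z":0,"ax":0,"ay":0,"az":32.5,"claw":0.42},{"x":-270,"y":-138,"z":0,"ax":0,"ay":0,"az":39,"claw":0.42},{"x":-315,"y":-161,"z":0,"ax":0,"ay":0,"az":45.5,"claw":0.42},{"x":-372,"y":-191,"z":0,"ax":0,"ay":0,"az":52,"claw":0.42}]'; python3 -c "
from h import *
goto([.48,.31,.245],111.5)"
```

```text
time: 0.95
tcp_pos: [0.468, 0.3216, 0.2453]
eef_rot: [-180.0, -0.0, 111.2]
contact_force: [0.8, 0.8, 1.0]
gripper_width: 0.418
gripper_force: 0.0
at [0.468  0.3216 0.2453] [-180.     -0.    111.24] xyz [-15.1   7.    0.3] rot [-0.   -0.   -0.26]
```

```bash
python3 - <<'E'
from h import *
bot.grab_frame('wrist');ci=bot.camera_info('wrist');im=bot.grab_frame('wrist'); cv2.imwrite('pics/w1.png',im)
import pickle; pickle.dump(ci,open('w1.pkl','wb')); print(bot.observe()['tcp_pos'],proj(ci,[.546,.292,.099]))
E
```

```text
[0.47037501 0.31954241 0.24501468] [346.14053913 251.46850175]
```

View pics/w1.png

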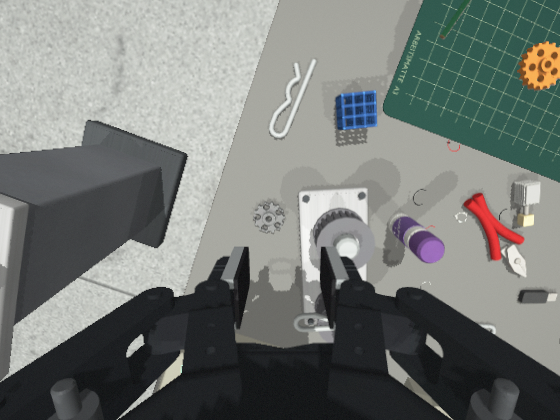

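The wrist view shows the clip tip at (314,61) with its head at (283,133), the spindle top at (347,247), the glue stick at (430,245) and the gear at (268,216). All of it fits the top view.

```bash
python3 - <<'E'
from h import *
import pickle
wi=pickle.load(open('w1.pkl','rb')); W=cv2.imread('pics/w1.png'); ti=bot.camera_info('top'); T=cv2.imread('pics/top0.png')
def blobs(im,ci,box,thr,z,mina):
    u0,v0,u1,v1=box; g=cv2.cvtColor(im,cv2.COLOR_BGR2GRAY)[v0:v1,u0:u1]
    m=(g>thr).astype(np.uint8); n,l,st,c=cv2.connectedComponentsWithStats(m)
    out=[]
    for i in range(1,n):
        if st[i,4]>=mina: print(st[i],(c[i]+[u0,v0]).round(1),onz(ci,*(c[i]+[u0,v0]),z).round(4)); 
    return l,n,st
for thr in (170,190,205):
    print(thr,'W sp1');blobs(W,wi,(320,225,372,270),thr,.099,30)
    print('T sp1');blobs(T,ti,(296,232,328,264),thr,.099,20)
    print('T sp2');blobs(T,ti,(352,212,385,245),thr,.099,20)
def clip(im,ci,box,thr):
    u0,v0,u1,v1=box; g=cv2.cvtColor(im,cv2.COLOR_BGR2GRAY)[v0:v1,u0:u1]
    m=(g>thr).astype(np.uint8); n,l,st,c=cv2.connectedComponentsWithStats(m)
    i=1+np.argmax(st[1:,4]); v,u=np.nonzero(l==i)
    P=np.array([onz(ci,a+u0,b+v0,.003)[:2] for a,b in zip(u,v)]); r=cv2.minAreaRect((P*1000).astype(np.float32))
    print('clip',thr,len(P),r,cv2.boxPoints(r).round(1).tolist()); return P
for t in (150,165):
    P=clip(W,wi,(262,52,325,145),t)
    P2=clip(T,ti,(205,290,275,322),t)
E
```

```text
170 W sp1
[ 16  13  24  21 363] [348.  247.4] [0.546  0.2966 0.099 ]
[38 39  9  6 37] [363.  267.1] [0.5685 0.2825 0.099 ]
T sp1
[10 10 10 10 79] [310.5 246.5] [0.5483 0.2926 0.099 ]
T sp2
[12  6 10 10 65] [368.6 222.2] [0.5906 0.1966 0.099 ]
[ 0 29 11  4 20] [355.4 243.3] [0.5551 0.2186 0.099 ]
[26 28  6  5 25] [380.3 241.8] [0.5585 0.1775 0.099 ]
190 W sp1
[ 17  13  22  20 331] [347.7 247.4] [0.5457 0.2965 0.099 ]
T sp1
T sp2
205 W sp1
[ 19  14  18  19 271] [347.4 248.1] [0.5457 0.2957 0.099 ]
T sp1
T sp2
clip 150 5597 ((447.39385986328125, 412.6731262207031), (73.94216918945312, 101.18498229980469), 20.742931365966797) [[394.8999938964844, 446.8999938964844], [430.70001220703125, 352.29998779296875], [499.8999938964844, 378.5], [464.0, 473.1000061035156]]
clip 150 220 ((444.8473205566406, 412.2440490722656), (92.82592010498047, 22.091665267944336), 87.41685485839844) [[431.70001220703125, 366.3999938964844], [453.79998779296875, 365.3999938964844], [458.0, 458.1000061035156], [435.8999938964844, 459.1000061035156]]
clip 165 4001 ((447.40399169921875, 412.6525573730469), (73.9421615600586, 101.13746643066406), 20.740413665771484) [[394.8999938964844, 446.8999938964844], [430.70001220703125, 352.29998779296875], [499.8999938964844, 378.5], [464.1000061035156, 473.0]]
clip 165 132 ((445.2047119140625, 412.2987976074219), (92.48686218261719, 19.995216369628906), 88.04115295410156) [[433.6000061035156, 366.3999938964844], [453.6000061035156, 365.70001220703125], [456.79998779296875, 458.20001220703125], [436.79998779296875, 458.8999938964844]]
```

```bash
python3 -c "
from h import *
goto([.547,.2945,.125],113.8)"
```

```text
at [0.4704 0.3195 0.245 ] [1.7998e+02 4.0000e-02 1.1100e+02] xyz [-50.8  62.5 120.1] rot [ 0.02  0.04 -2.8 ]
```

```bash
python3 -m creep '[{"x":-25,"y":31,"z":20,"ax":0,"ay":0,"az":-2.8,"claw":0.42},{"x":-51,"y":62.5,"z":40,"ax":0,"ay":0,"az":-2.8,"claw":0.42},{"x":-51,"y":62.5,"z":80,"ax":0,"ay":0,"az":-2.8,"claw":0.42},{"x":-51,"y":62.5,"z":120,"ax":0,"ay":0,"az":-2.8,"claw":0.42},{"x":-51,"y":62.5,"z":120,"ax":0,"ay":0,"az":-2.8,"claw":0.42},{"x":-51,"y":62.5,"z":120,"ax":0,"ay":0,"az":-2.8,"claw":0.42}]'; python3 - <<'E'
from h import *
ci=bot.camera_info('wrist');im=bot.grab_frame('wrist');cv2.imwrite('pics/w2.png',im[150:420,180:450].repeat(2,0).repeat(2,1)); print(bot.observe()['tcp_pos'],proj(ci,[.547,.2945,.099]))
E
```

```text
time: 1.65
tcp_pos: [0.5436, 0.2991, 0.1258]
eef_rot: [-180.0, -0.0, 114.3]
contact_force: [0.5, -1.1, -0.4]
gripper_width: 0.42
gripper_force: 0.0
[0.54412879 0.29935706 0.12694005] [287.5715471  263.16338484]
```

View pics/w2.png

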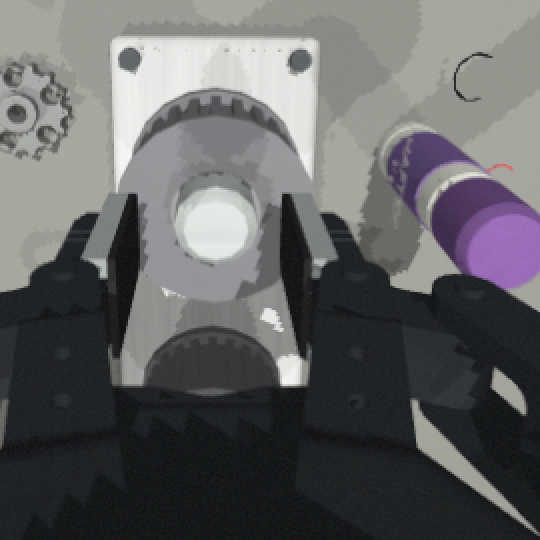

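The spindle top is at crop (215,225), i.e. image (287.5,262.5), which matches the projection (287.6,263.2). The fingers straddle it over the flange. Pressing down now.

```bash
python3 -m creep '[{"x":-5,"y":0.5,"z":8,"ax":0,"ay":0,"az":0.5,"claw":0.42},{"x":-5,"y":0.5,"z":16,"ax":0,"ay":0,"az":0.5,"claw":0.42},{"x":-5,"y":0.5,"z":22,"ax":0,"ay":0,"az":0.5,"claw":0.42},{"x":-5,"y":0.5,"z":26,"ax":0,"ay":0,"az":0.5,"claw":0.42},{"x":-5,"y":0.5,"z":30,"ax":0,"ay":0,"az":0.5,"claw":0.42},{"x":-5,"y":0.5,"z":34,"ax":0,"ay":0,"az":0.5,"claw":0.42},{"x":-5,"y":0.5,"z":37,"ax":0,"ay":0,"az":0.5,"claw":0.42},{"x":-5,"y":0.5,"z":39,"ax":0,"ay":0,"az":0.5,"claw":0.42}]'
```

```text
time: 2.5
tcp_pos: [0.5461, 0.2944, 0.0865]
eef_rot: [-180.0, 0.0, 113.8]
contact_force: [-2.3, -1.4, 5.9]
gripper_width: 0.416
gripper_force: 2.7
```

Moving the hub (~6 N). Continue down until force rises.

```bash
python3 -m creep '[{"x":0,"y":0,"z":2,"ax":0,"ay":0,"az":0,"claw":0.42},{"x":0,"y":0,"z":4,"ax":0,"ay":0,"az":0,"claw":0.42},{"x":0,"y":0,"z":5,"ax":0,"ay":0,"az":0,"claw":0.42},{"x":0,"y":0,"z":6,"ax":0,"ay":0,"az":0,"claw":0.42},{"x":0,"y":0,"z":6,"ax":0,"ay":0,"az":0,"claw":0.42}]'
```

```text
time: 3.0
tcp_pos: [0.5462, 0.2944, 0.0832]
eef_rot: [179.9, 0.0, 113.8]
contact_force: [-8.5, -5.6, 32.1]
gripper_width: 0.416
gripper_force: 15.9
```

Hub is seated (32 N at tip height of about 70 mm). Now up and over to the clip.

```bash
python3 -m creep '[{"x":0,"y":0,"z":-25,"ax":0,"ay":0,"az":0,"claw":0.42},{"x":0,"y":0,"z":-55,"ax":0,"ay":0,"az":0,"claw":0.42}]'; python3 -c "
from h import *
goto([.4435,.379,.13],87.4)"
```

```text
time: 3.2
tcp_pos: [0.5457, 0.2942, 0.1352]
eef_rot: [-179.9, -0.0, 113.8]
contact_force: [0.6, 1.0, 1.6]
gripper_width: 0.419
gripper_force: 0.0
at [0.5457 0.2942 0.1352] [-1.7989e+02 -1.0000e-02  1.1382e+02] xyz [118.8 -59.3   5.3] rot [-1.100e-01  2.000e-02  2.642e+01]
```

```bash
python3 -m creep '[{"x":40,"y":-20,"z":0,"ax":0,"ay":0,"az":8,"claw":0.55},{"x":80,"y":-40,"z":0,"ax":0,"ay":0,"az":16,"claw":0.55},{"x":119,"y":-59,"z":5,"ax":0,"ay":0,"az":24,"claw":0.55},{"x":119,"y":-59,"z":5,"ax":0,"ay":0,"az":26.4,"claw":0.55},{"x":119,"y":-59,"z":5,"ax":0,"ay":0,"az":26.4,"claw":0.55},{"x":119,"y":-59,"z":5,"ax":0,"ay":0,"az":26.4,"claw":0.55}]'; python3 - <<'E'
from h import *
ci=bot.camera_info('wrist');im=bot.grab_frame('wrist');s=bot.observe()
cv2.imwrite('pics/w3.png',im); print(s['tcp_pos'],s['eef_rot'])
g=cv2.cvtColor(im,cv2.COLOR_BGR2GRAY); 
pts=[proj(ci,p) for p in ([.4435,.379,.003],[.458,.459,.003])]; print(pts)
import pickle; pickle.dump(ci,open('w3.pkl','wb'))
E
```

```text
time: 3.8
tcp_pos: [0.4446, 0.3794, 0.1303]
eef_rot: [180.0, -0.0, 87.5]
contact_force: [-0.4, -1.2, 0.5]
gripper_width: 0.548
gripper_force: 0.0
[0.4447615  0.37909928 0.13032626] [ 1.79984489e+02 -1.04743918e-02  8.74570265e+01]
[array([284.01297377, 207.45104491]), array([297.70037865, 110.30106061])]
```

View pics/w3.png

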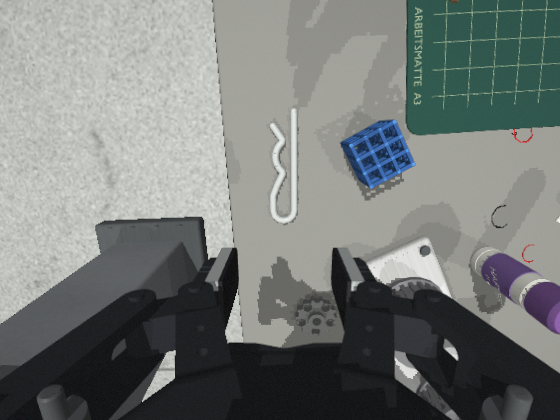

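The clip head sits at about (284,207), with back end at (284,223) and tip at (294,108); the projection of my estimate was (284.0,207.5). I'll refine by mask.

```bash
python3 - <<'E'
from h import *
import pickle
ci=pickle.load(open('w3.pkl','rb')); im=cv2.imread('pics/w3.png'); g=cv2.cvtColor(im,cv2.COLOR_BGR2GRAY)
m=np.zeros_like(g); m[100:230,262:305]=(g[100:230,262:305]>165); n,l,st,c=cv2.connectedComponentsWithStats(m)
i=1+np.argmax(st[1:,4]); v,u=np.nonzero(l==i); print(st[i])
P=np.array([onz(ci,a,b,.003)[:2] for a,b in zip(u,v)])*1000
# straight leg: right-most edge per row
L=[]
for b in range(120,195):
    k=u[v==b]
    if len(k):
        k=k[k>k.max()-12]; q=k[np.r_[True,np.diff(k)>0]]; q=q[q>q.max()-8]; L.append(onz(ci,q.mean(),b,.003)[:2]*1000)
L=np.array(L); vx,vy,x0,y0=cv2.fitLine(L.astype(np.float32),cv2.DIST_HUBER,0,.1,.01).ravel()
if vy<0: vx,vy=-vx,-vy
d=np.array([vx,vy]); nrm=np.array([-vy,vx]); a=P@d; t=P@nrm-np.array([x0,y0])@nrm
print('ang',np.degrees(np.arctan2(vy,vx)),'len',np.ptp(a),'t',t.min(),t.max())
head=d*(a.min()+14)+nrm*(np.array([x0,y0])@nrm+9); print('head',head, 'tip-53-..',d*(a.max()-83)+nrm*(np.array([x0,y0])@nrm+9))
goto([head[0]/1000,head[1]/1000,.017],np.degrees(np.arctan2(vy,vx)))
E
```

```text
[ 270  108   27  115 1368]
ang 87.92672 len 95.51869701789008 t -2.1859350985094466 20.442272958450417
head [442.74967673 379.77944898] tip-53-.. [442.6960868  378.29911572]
at [0.4448 0.3791 0.1303] [ 1.7998e+02 -1.0000e-02  8.7460e+01] xyz [  0.6  -2.1 113.3] rot [ 0.02 -0.01 -0.47]
```

```bash
python3 -m creep '[{"x":0,"y":-2,"z":40,"ax":0,"ay":0,"az":-0.5,"claw":0.55},{"x":0,"y":-2,"z":80,"ax":0,"ay":0,"az":-0.5,"claw":0.55},{"x":0,"y":-2,"z":100,"ax":0,"ay":0,"az":-0.5,"claw":0.5},{"x":0,"y":-2,"z":108,"ax":0,"ay":0,"az":-0.5,"claw":0.45},{"x":0,"y":-2,"z":112,"ax":0,"ay":0,"az":-0.5,"claw":0.4},{"x":0,"y":-2,"z":114,"ax":0,"ay":0,"az":-0.5,"claw":0.35},{"x":0,"y":-2,"z":115,"ax":0,"ay":0,"az":-0.5,"claw":0.35},{"x":0,"y":-2,"z":115,"ax":0,"ay":0,"az":-0.5,"claw":0.35}]' 40
```

```text
time: 4.65
tcp_pos: [0.4426, 0.3797, 0.0162]
eef_rot: [179.9, -0.1, 87.9]
contact_force: [0.4, 0.2, 0.6]
gripper_width: 0.353
gripper_force: 0.0
```

```bash
python3 -m creep '[{"x":0,"y":0,"z":0.5,"ax":0,"ay":0,"az":0,"claw":0.1},{"x":0,"y":0,"z":0.5,"ax":0,"ay":0,"az":0,"claw":0.1},{"x":0,"y":0,"z":0.5,"ax":0,"ay":0,"az":0,"claw":0.1},{"x":0,"y":0,"z":0.5,"ax":0,"ay":0,"az":0,"claw":0.1}]' 60; python3 -m creep '[{"x":0,"y":0,"z":-15,"ax":0,"ay":0,"az":0,"claw":0.1},{"x":0,"y":0,"z":-40,"ax":0,"ay":0,"az":0,"claw":0.1},{"x":0,"y":0,"z":-80,"ax":0,"ay":0,"az":0,"claw":0.1},{"x":0,"y":0,"z":-100,"ax":0,"ay":0,"az":0,"claw":0.1},{"x":0,"y":0,"z":-100,"ax":0,"ay":0,"az":0,"claw":0.1}]'
```

```text
time: 5.05
tcp_pos: [0.4425, 0.3798, 0.0163]
eef_rot: [179.9, -0.1, 87.9]
contact_force: [-1.1, -2.0, 10.0]
gripper_width: 0.241
gripper_force: 58.5
time: 5.55
tcp_pos: [0.4431, 0.3803, 0.1187]
eef_rot: [179.7, -0.2, 87.9]
contact_force: [0.9, 0.8, -0.7]
gripper_width: 0.24
gripper_force: 59.3
```

```bash
python3 -c "
from h import *
goto([.4436,.2589,.0883],23.8)"
```

```text
at [0.4431 0.3803 0.1187] [179.73  -0.21  87.92] xyz [-121.4    4.7   30. ] rot [ 0.13 -0.34 64.12]
```

```bash
python3 -m creep '[{"x":-15,"y":1,"z":0,"ax":0,"ay":0,"az":8,"claw":0.1},{"x":-30,"y":1,"z":0,"ax":0,"ay":0,"az":16,"claw":0.1},{"x":-45,"y":2,"z":0,"ax":0,"ay":0,"az":24,"claw":0.1},{"x":-60,"y":2,"z":0,"ax":0,"ay":0,"az":32,"claw":0.1},{"x":-75,"y":3,"z":0,"ax":0,"ay":0,"az":40,"claw":0.1},{"x":-90,"y":4,"z":0,"ax":0,"ay":-0.2,"az":48,"claw":0.1},{"x":-105,"y":4,"z":0,"ax":0,"ay":-0.3,"az":56,"claw":0.1},{"x":-121.5,"y":4.7,"z":0,"ax":0.1,"ay":-0.3,"az":64,"claw":0.1}]'; python3 -m creep '[{"x":0,"y":0,"z":15,"ax":0,"ay":0,"az":0,"claw":0.1},{"x":0,"y":0,"z":30,"ax":0,"ay":0,"az":0,"claw":0.1},{"x":0,"y":0,"z":30,"ax":0,"ay":0,"az":0,"claw":0.1},{"x":0,"y":0,"z":30,"ax":0,"ay":0,"az":0,"claw":0.1}]'; python3 - <<'E'
from h import *
import pickle
D={}
for n in ['wrist','side','top']:
    D[n]=bot.camera_info(n); cv2.imwrite(f'pics/{n}4.png',bot.grab_frame(n))
pickle.dump(D,open('c4.pkl','wb'))
for n in D: print(n,[proj(D[n],p).round(0) for p in ([.547,.2945,.099],[.5205,.283,.075])])
im=cv2.imread('pics/wrist4.png'); s=cv2.imread('pics/side4.png')
cv2.imwrite('pics/crop4.png',np.hstack([cv2.resize(im[70:290,180:380],(500,550)),cv2.resize(s[190:300,220:280],(300,550))]))
s=bot.observe(); print(s['tcp_pos'],s['eef_rot'])
E
```

```text
time: 6.35
tcp_pos: [0.442, 0.2573, 0.1145]
eef_rot: [179.9, 0.3, 23.6]
contact_force: [-0.3, -0.1, -1.0]
gripper_width: 0.238
gripper_force: 59.2
time: 6.75
tcp_pos: [0.442, 0.2578, 0.0847]
eef_rot: [179.9, 0.4, 23.9]
contact_force: [-1.6, -1.2, -0.2]
gripper_width: 0.239
gripper_force: 59.3
wrist [array([314., -13.]), array([306.,  88.])]
side [array([273., 222.]), array([262., 236.])]
top [array([309., 247.]), array([315., 264.])]
[0.44206214 0.25787585 0.08523345] [179.93483906   0.30760715  23.92356709]
```

View pics/crop4.png

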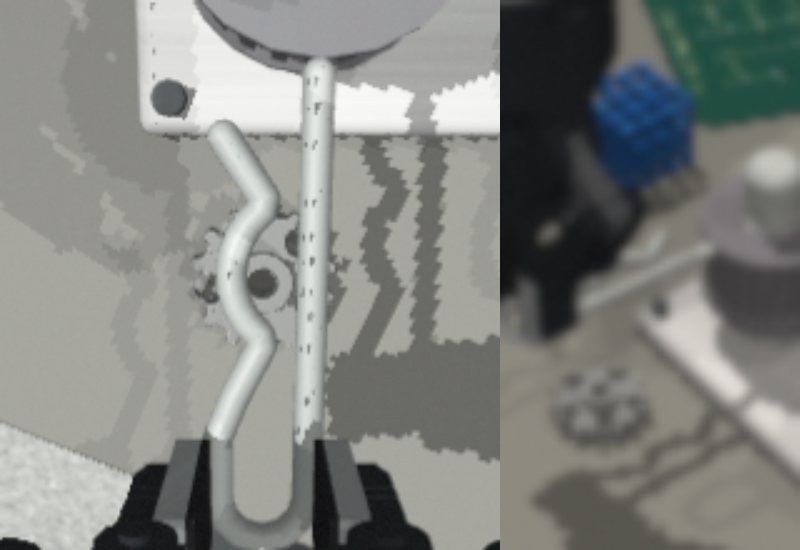

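The crop shows the clip held square in the jaws. The tip is at wrist pixel (307,96) and side pixel (261,240), and the leg leaves the pads at wrist pixel (303,242). I'll triangulate the tip.

```bash
python3 - <<'E'
from h import *
import pickle
D=pickle.load(open('c4.pkl','rb'))
def tri(obs):
    A=np.zeros((3,3));b=np.zeros(3)
    for n,u,v in obs:
        o,d=ray(D[n],u,v);d/=np.linalg.norm(d);M=np.eye(3)-np.outer(d,d);A+=M;b+=M@o
    P=np.linalg.solve(A,b); return P,[(proj(D[n],P)-[u,v]).round(1) for n,u,v in obs]
im=cv2.imread('pics/wrist4.png'); g=cv2.cvtColor(im,cv2.COLOR_BGR2GRAY)
# leg centreline in wrist image: cols 295-318
L=[]
for v in range(115,235,4):
    e=cv2.GaussianBlur(g,(3,3),0)[v,290:325].astype(float); k=np.nonzero(e>195)[0]
    if len(k): L.append((v,290+(k.min()+k.max())/2,len(k)))
print(L[::4])
print(tri([('wrist',307.2,95),('side',261,240)]))
s=bot.observe(); z=s['tcp_pos'][2]-.0133; print('z',z)
a=onz(D['wrist'],307.2,95,z)
for v,u,_ in L[::6]: 
    q=onz(D['wrist'],u,v,z); print(q.round(4))
ang=[np.degrees(np.arctan2(*(a-onz(D['wrist'],u,v,z))[[1,0]])) for v,u,_ in L]
print('leg ang',np.median(ang),'tip',a)
c,si=np.cos(np.radians(23.8)),np.sin(np.radians(23.8)); d=a[:2]-[.547,.2945]
print('tip jig x,y',d@[si,-c],d@[c,si])
# plate near-edge screws / left edge direction from w4: detect dark screw
T=cv2.imread('pics/top4.png')
E
```

```text
[(115, np.float64(307.0), 29), (131, np.float64(305.5), 6), (147, np.float64(304.5), 6), (163, np.float64(304.5), 5), (179, np.float64(303.5), 6), (195, np.float64(303.5), 3), (211, np.float64(303.0), 5), (227, np.float64(302.0), 5)]
(array([0.51871105, 0.2813842 , 0.06741241]), [array([-0.4,  0.6]), array([ 0.2, -0. ])])
z 0.07193344792728587
[0.5109 0.278  0.0719]
[0.5011 0.2744 0.0719]
[0.4912 0.2701 0.0719]
[0.4809 0.2656 0.0719]
[0.4701 0.2611 0.0719]
leg ang 22.625334568567638 tip [0.51852055 0.28147557 0.07193345]
tip jig x,y 0.0004240779086351942 -0.03131349707941322
```

```bash
python3 - <<'E'
from h import *
import pickle
D=pickle.load(open('c4.pkl','rb')); g=cv2.cvtColor(cv2.imread('pics/side4.png'),cv2.COLOR_BGR2GRAY).astype(float)
o0=np.array([.5185,.2815,.07]); th=np.radians(23.3); n=np.array([-np.sin(th),np.cos(th),0])
for u in range(238,264,2):
    c=g[225:262,u]; vs=np.arange(225,262); k=np.argmax(c); sl=slice(max(0,k-3),k+4); w=np.clip(c[sl]-c[sl].min(),0,None); v=(w*vs[sl]).sum()/w.sum()
    o,d=ray(D['side'],u,v); P=o+d*((o0-o)@n)/(d@n); print(u,round(v,1),int(c.max()),P.round(4))
m=(g[205:245,258:290]>170).astype(np.uint8); print(cv2.connectedComponentsWithStats(m)[2:])
E
```

```text
238 249.5 152 [0.4675 0.2595 0.0727]
240 248.8 145 [0.4718 0.2614 0.0719]
242 247.5 146 [0.4761 0.2633 0.0727]
244 246.4 147 [0.4805 0.2651 0.0728]
246 245.6 148 [0.4849 0.267  0.0724]
248 244.5 148 [0.4893 0.2689 0.0726]
250 254.6 163 [0.4931 0.2705 0.0429]
252 255.6 192 [0.4975 0.2725 0.0372]
254 255.6 207 [0.502  0.2744 0.0344]
256 256.1 210 [0.5065 0.2763 0.0302]
258 257.6 210 [0.5111 0.2783 0.0232]
260 260.5 216 [0.5157 0.2803 0.0118]
262 260.4 209 [0.5204 0.2823 0.0091]
(array([[   0,    0,   32,   40, 1236],
       [  12,   15,    9,    6,   44]], dtype=int32), array([[15.47168285, 19.5671521 ],
       [16.29545455, 17.61363636]]))
```

```bash
python3 - <<'E'
from h import *
import pickle
D=pickle.load(open('c4.pkl','rb')); ci=D['wrist']; g=cv2.GaussianBlur(cv2.cvtColor(cv2.imread('pics/wrist4.png'),cv2.COLOR_BGR2GRAY),(3,3),0).astype(float)
def fit(P):
    vx,vy,_,_=cv2.fitLine(np.array(P,np.float32)*1000,cv2.DIST_HUBER,0,.1,.01).ravel(); return np.degrees(np.arctan2(vy,vx)),len(P)
E=[]
for u in list(range(252,298,2))+list(range(320,430,3)):
    c=np.diff(g[105:140,u]); k=np.argmin(c)
    if c[k]<-15: E.append((u,105+k+.5))
print(E[::6]); print('near edge',fit([onz(ci,u,v,.012)[:2] for u,v in E]))
F=[]
for v in range(60,112,2):
    c=np.diff(g[v,225:250]); k=np.argmax(c)
    if c[k]>15: F.append((225+k+.5,v))
print(F[::5]);print('left edge',fit([onz(ci,u,v,.012)[:2] for u,v in F]), 'corner',onz(ci,np.median([f[0] for f in F]),np.median([e[1] for e in E]),.012))
goto([.4420,.2578,.0880],23.9)
E
```

```text
[(252, np.float64(122.5)), (264, np.float64(119.5)), (276, np.float64(121.5)), (288, np.float64(122.5)), (323, np.float64(122.5)), (341, np.float64(122.5)), (362, np.float64(122.5)), (380, np.float64(122.5)), (398, np.float64(122.5)), (416, np.float64(123.5))]
near edge (np.float32(-66.23827), 59)
[(np.float64(233.5), 60), (np.float64(234.5), 70), (np.float64(234.5), 80), (np.float64(234.5), 90), (np.float64(235.5), 100), (np.float64(235.5), 110)]
left edge (np.float32(23.914473), 26) corner [0.49157561 0.31500599 0.012     ]
at [0.4421 0.2579 0.0852] [179.93   0.31  23.92] xyz [-0.1  0.  -2.8] rot [0.07 0.31 0.02]
```

Jig angle 23.9°, leg about 1.2° off. I'll correct yaw, height (+2.8 mm) and sideways, then insert.

```bash
python3 -m creep '[{"x":0,"y":1.2,"z":-2.8,"ax":0,"ay":0.3,"az":-1,"claw":0.1},{"x":0,"y":1.2,"z":-2.8,"ax":0,"ay":0.3,"az":-1,"claw":0.1},{"x":5,"y":1.2,"z":-2.8,"ax":0,"ay":0.3,"az":-1,"claw":0.1},{"x":10,"y":1.2,"z":-2.8,"ax":0,"ay":0.3,"az":-1,"claw":0.1},{"x":15,"y":1.2,"z":-2.8,"ax":0,"ay":0.3,"az":-1,"claw":0.1},{"x":18,"y":1.2,"z":-2.8,"ax":0,"ay":0.3,"az":-1,"claw":0.1},{"x":21,"y":1.2,"z":-2.8,"ax":0,"ay":0.3,"az":-1,"claw":0.1},{"x":23,"y":1.2,"z":-2.8,"ax":0,"ay":0.3,"az":-1,"claw":0.1}]'
```

```text
time: 7.7
tcp_pos: [0.4641, 0.2662, 0.0874]
eef_rot: [179.9, -0.0, 24.9]
contact_force: [-0.3, -0.6, -0.5]
gripper_width: 0.239
gripper_force: 59.1
```

```bash
python3 -m creep '[{"x":3,"y":0,"z":0,"ax":0,"ay":0,"az":0,"claw":0.1},{"x":6,"y":0,"z":0,"ax":0,"ay":0,"az":0,"claw":0.1},{"x":9,"y":0.2,"z":0,"ax":0,"ay":0,"az":0.2,"claw":0.1},{"x":12,"y":0.2,"z":0,"ax":0,"ay":0,"az":0.2,"claw":0.1}]'; python3 - <<'E'
from h import *
import pickle
ci=bot.camera_info('wrist');im=bot.grab_frame('wrist');s=bot.grab_frame('side')
cv2.imwrite('pics/crop5.png',np.hstack([cv2.resize(im[0:260,170:390],(465,550)),cv2.resize(s[200:290,225:280],(335,550))]))
o=bot.observe();print(o['contact_force'].round(1),proj(ci,[.547,.2945,.099]),[proj(ci,[.547-.012*.915,.2945-.012*.404,.075])])
E
```

```text
time: 8.1
tcp_pos: [0.4751, 0.271, 0.0875]
eef_rot: [179.9, -0.0, 24.7]
contact_force: [-0.8, -0.4, 0.6]
gripper_width: 0.245
gripper_force: 59.2
[ 0.6 -0.5  0.4] [310.19342865 101.24109026] [array([304.81292354, 133.70298158])]
```

View pics/crop5.png

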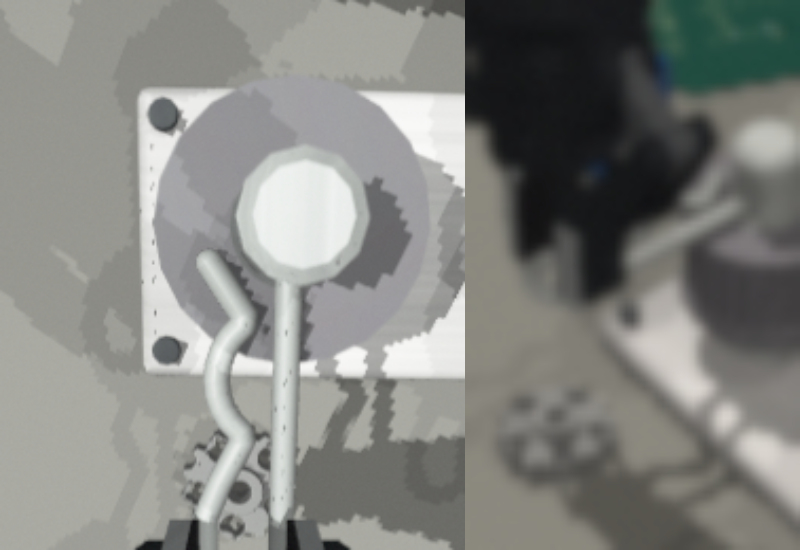

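The leg runs into the spindle's hole (wrist crop (287,280)) with no force, and the flare at crop (207,260) has not reached the spindle yet. 4 mm more, then let go.

```bash
python3 -m creep '[{"x":2,"y":0.5,"z":0,"ax":0,"ay":0,"az":0.3,"claw":0.1},{"x":4,"y":0.5,"z":0,"ax":0,"ay":0,"az":0.3,"claw":0.1},{"x":4,"y":0.5,"z":0,"ax":0,"ay":0,"az":0.3,"claw":0.1}]'; python3 -m creep '[{"x":0,"y":0,"z":0,"ax":0,"ay":0,"az":0,"claw":0.35},{"x":0,"y":0,"z":0,"ax":0,"ay":0,"az":0,"claw":0.45},{"x":0,"y":0,"z":0,"ax":0,"ay":0,"az":0,"claw":0.45},{"x":0,"y":0,"z":0,"ax":0,"ay":0,"az":0,"claw":0.45},{"x":0,"y":0,"z":-20,"ax":0,"ay":0,"az":0,"claw":0.45},{"x":0,"y":0,"z":-45,"ax":0,"ay":0,"az":0,"claw":0.45}]'
```

```text
time: 8.5
tcp_pos: [0.4789, 0.2722, 0.0875]
eef_rot: [179.9, -0.0, 24.4]
contact_force: [-0.1, -1.0, -0.7]
gripper_width: 0.239
gripper_force: 59.2
time: 9.1
tcp_pos: [0.4782, 0.272, 0.1322]
eef_rot: [179.9, 0.1, 24.4]
contact_force: [-0.3, -0.6, 0.2]
gripper_width: 0.449
gripper_force: 0.0
```

```bash
python3 -m creep '[{"x":-18,"y":0,"z":0,"ax":0,"ay":0,"az":0.5,"claw":0},{"x":-36,"y":0,"z":0,"ax":0,"ay":0,"az":0.5,"claw":0},{"x":-36,"y":0,"z":0,"ax":0,"ay":0,"az":0.5,"claw":0},{"x":-36,"y":0,"z":0,"ax":0,"ay":0,"az":0.5,"claw":0}]'; python3 - <<'E'
from h import *
import pickle
im=bot.grab_frame('wrist');s=bot.grab_frame('side')
cv2.imwrite('pics/crop6.png',np.hstack([cv2.resize(im[0:260,170:390],(465,550)),cv2.resize(s[200:290,225:280],(335,550))]))
E
```

```text
time: 9.5
tcp_pos: [0.4464, 0.2576, 0.1327]
eef_rot: [179.9, -0.1, 23.9]
contact_force: [0.1, -1.1, -0.0]
gripper_width: 0.0
gripper_force: 0.0
```

View pics/crop6.png

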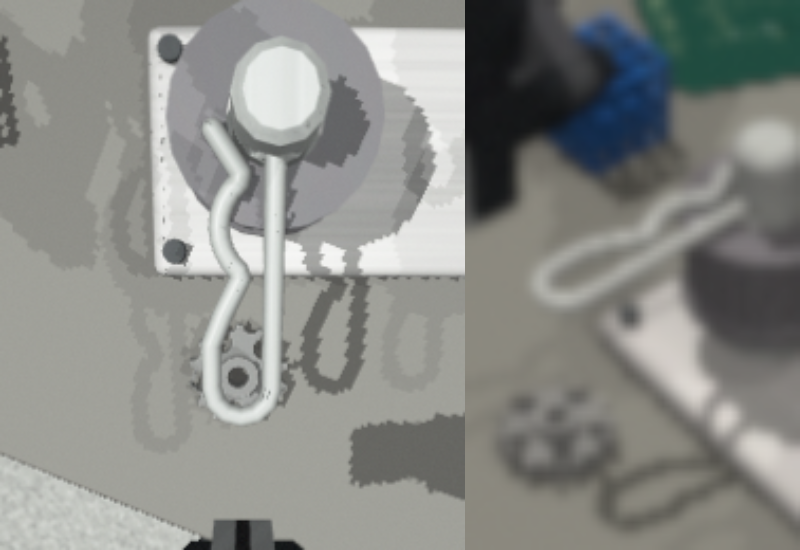

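Clip started: the leg is in the hole, drooping on the pulley, with head at wrist crop (240,415) and the closed fingers in line at (243,530). Next: down and push.

```bash
python3 -m creep '[{"x":0,"y":0,"z":30,"ax":0,"ay":0,"az":0,"claw":0},{"x":0,"y":0,"z":60,"ax":0,"ay":0,"az":0,"claw":0},{"x":0,"y":0,"z":61,"ax":0,"ay":0,"az":0,"claw":0},{"x":4,"y":0,"z":61,"ax":0,"ay":0,"az":0,"claw":0},{"x":8,"y":0,"z":61,"ax":0,"ay":0,"az":0,"claw":0},{"x":10,"y":0,"z":61,"ax":0,"ay":0,"az":0,"claw":0},{"x":12,"y":0,"z":61,"ax":0,"ay":0,"az":0,"claw":0},{"x":14,"y":0,"z":61,"ax":0,"ay":0,"az":0,"claw":0}]'; python3 -m creep '[{"x":2,"y":0,"z":0,"ax":0,"ay":0,"az":0,"claw":0},{"x":4,"y":0,"z":0,"ax":0,"ay":0,"az":0,"claw":0},{"x":6,"y":0,"z":0,"ax":0,"ay":0,"az":0,"claw":0}]'
```

```text
time: 10.4
tcp_pos: [0.4587, 0.263, 0.072]
eef_rot: [179.9, -0.0, 23.9]
contact_force: [-2.8, -0.6, 1.6]
gripper_width: -0.003
gripper_force: 1.1
time: 10.7
tcp_pos: [0.4627, 0.2648, 0.0712]
eef_rot: [179.9, 0.2, 23.9]
contact_force: [-8.8, -3.3, 3.2]
gripper_width: 0.003
gripper_force: 4.5
```

```bash
python3 -m creep '[{"x":2,"y":0,"z":0,"ax":0,"ay":0,"az":0,"claw":0},{"x":4,"y":0,"z":0,"ax":0,"ay":0,"az":0,"claw":0},{"x":6,"y":0,"z":0,"ax":0,"ay":0,"az":0,"claw":0},{"x":8,"y":0,"z":0,"ax":0,"ay":0,"az":0,"claw":0}]'; python3 -m creep '[{"x":2,"y":0,"z":0,"ax":0,"ay":0,"az":0,"claw":0},{"x":4,"y":0,"z":0,"ax":0,"ay":0,"az":0,"claw":0},{"x":6,"y":0,"z":0,"ax":0,"ay":0,"az":0,"claw":0}]'
```

```text
time: 11.1
tcp_pos: [0.4709, 0.2685, 0.0714]
eef_rot: [179.9, 0.1, 23.9]
contact_force: [-2.0, -0.7, 1.6]
gripper_width: -0.001
gripper_force: 1.3
time: 11.4
tcp_pos: [0.4775, 0.2712, 0.0716]
eef_rot: [179.9, -0.1, 23.9]
contact_force: [-0.1, -0.9, 0.0]
gripper_width: 0.001
gripper_force: 0.0
```

```bash
python3 -m creep '[{"x":2,"y":0,"z":0,"ax":0,"ay":0,"az":0,"claw":0},{"x":4,"y":0,"z":0,"ax":0,"ay":0,"az":0,"claw":0},{"x":4,"y":0,"z":0,"ax":0,"ay":0,"az":0,"claw":0}]'; python3 - <<'E'
from h import *
im=bot.grab_frame('wrist');s=bot.grab_frame('top')
cv2.imwrite('pics/crop7.png',np.hstack([cv2.resize(im[0:260,170:390],(400,473)),cv2.resize(s[200:295,280:360],(400,473))]))
E
```

```text
time: 11.7
tcp_pos: [0.481, 0.2728, 0.0715]
eef_rot: [179.9, -0.0, 23.9]
contact_force: [-0.3, -0.2, 0.5]
gripper_width: -0.0
gripper_force: 0.0
```

View pics/crop7.png

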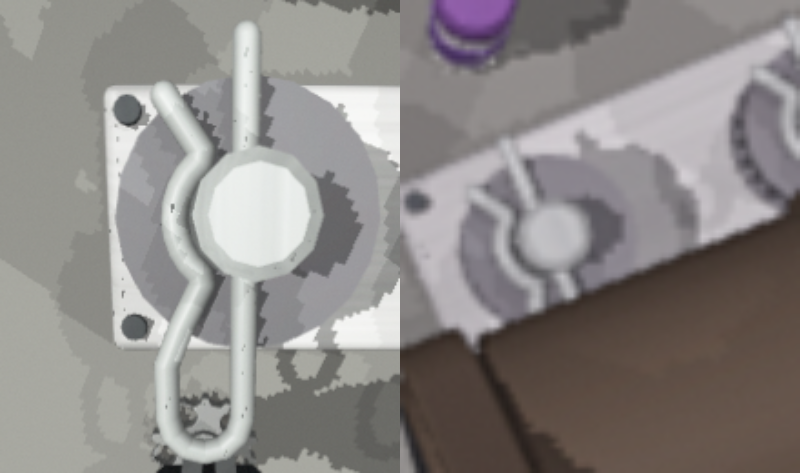

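The clip is home: its bow is centred on the spindle at wrist crop (258,215), the throat has passed it, and the leg tip sticks out at (247,30). Backing off and handing in.

```bash
python3 -m creep '[{"x":-15,"y":0,"z":0,"ax":0,"ay":0,"az":0,"claw":0},{"x":-30,"y":0,"z":0,"ax":0,"ay":0,"az":0,"claw":0},{"x":-30,"y":0,"z":-40,"ax":0,"ay":0,"az":0,"claw":0},{"x":-30,"y":0,"z":-80,"ax":0,"ay":0,"az":0,"claw":0},{"x":-30,"y":0,"z":-110,"ax":0,"ay":0,"az":0,"claw":0},{"x":-30,"y":0,"z":-110,"ax":0,"ay":0,"az":0,"claw":0},{"x":-30,"y":0,"z":-110,"ax":0,"ay":0,"az":0,"claw":0}]' && python3 -c "
from workcell import bot
print(bot.hand_in())"
```

```text
time: 12.5
tcp_pos: [0.4531, 0.2606, 0.1818]
eef_rot: [179.9, -0.1, 23.9]
contact_force: [-0.4, -0.9, 0.1]
gripper_width: 0.002
gripper_force: 0.0
the job is handed in; nothing more can be done
None
```

I pressed the pulley down to its seat and pushed the R-clip home with closed fingers; the last picture shows it snapped round the spindle. The arm was clear when I handed in at 12.5 s, and the hand-in returned no verdict.

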